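# Pack the specimen carrier home in the transport tube

## Task

The specimen carrier in the clear transport tube is stuck part-way down. Pick up the packing rod from the table, lay it foot down in the slanted rest and let go, then take it again so that it can point straight down, and push the carrier down the tube with the rod's foot until it is firmly on the bottom, leaning on it steadily for a moment but not hard enough to crack it. Finally lay the rod back in the slanted rest, foot down, and let go; leave the jars and the little bowl where they stand.

Things in the scene. Friction and masses are not known exactly. Their poses are not given: they have to be found in the camera images.
- rod_center (a point): packing rod, 215 mm long, 0.18 kg, lying level on the table, axis 14 mm up, handle roughly towards the robot. This is its centre, on its axis; x runs along the rod from handle to foot. From +x: steel foot disc 28 mm across and 15 mm long, steel shaft 14 mm across, then a white square handle 28 x 28 mm on the last 100 mm, flats facing the rod's own y and z
- rod_grip (a point): point on the rod's axis inside the handle, 70 mm from rod_center towards the handle's end (37.5 mm short of that end); same axes
- rod_foot (a point): centre of the rod foot's flat end face, 107.5 mm along +x from rod_center; this face does the pushing (the handle is too thick for the tube)
- rest_seat (a point): fixed white slanted rest, an open gutter falling at 55 degrees from level along its own +x (z up). This point, 112 mm above the table, is where the rod's centre lies when its foot is against the stop; the rod's x axis then points along +x and down at 55 degrees. The gutter spans 33 mm uphill to 107 mm downhill of here, so the handle's last 75 mm sticks out at the top, towards the robot
- rest_stop (a point): centre of the face of the stop plate at the gutter's lower end, 107.5 mm down the slope from rest_seat, where the foot's face comes. Gutter floor 30 mm wide, 14 mm under the rod's axis; side walls 20 mm, flaring outwards. Open from above: the rod is lowered in and may stay a little uphill of the stop. Grey foot plate 140 x 75 mm
- tube_mouth (a point): fixed clear transport tube, upright on a grey base of 90 mm diameter, its lower 55 mm in an opaque grey sleeve. This point is the centre of its open mouth, 130 mm above the table; bore 36 mm, outer diameter 46 mm (sleeve 52 mm)
- carrier_top (a point): centre of the top face of the white specimen carrier, a 33 mm diameter, 60 mm long cylinder upright in the tube, loose, standing on the seal; its top starts 2 to 11 mm below the mouth. On the bottom it ends 26 to 35 mm below, unseen and different each time. It must not feel more than 45 N from the rod
- jar_a: white screw-top jar, 54 mm diameter, 75 mm high, bystander; origin at the centre of its underside
- jar_b: amber jar with black cap, 48 mm diameter, 65 mm high, bystander; origin at the centre of its underside
- gallipot: small steel bowl, 60 mm diameter, 35 mm high, bystander; origin at the centre of its underside
- seal (a joint): travel in m of the rubber-ringed seal under the carrier, downwards from 0 as it starts. It slides with a friction of about 7 N and stays where it is pushed to; on the bottom, after 24 mm, it is rigid. Pressed firmly home means a steady push of 15 to 25 N there
Things that resemble listed ones, but are neither listed nor needed, are in the scene too. Leave any green or red look-alike of the part that bears rest_seat alone.

How it is judged:
On the way, in this order (a step that is already met when the one before it is completed fails the run):
1. the rod lies foot down in the slanted rest, let go (distance between rod_center and rest_seat below 0.035 m and angle between rod_center's own x axis and vertical between 2.28 and 2.78 rad and contact force between the fingers and rod below 0.1 N), for 0.2 s.
2. the rod's foot presses the bottomed carrier with at least 10 N (value of joint seal above 0.022 m and contact force between rod and carrier above 10 N), for 0.2 s.
At the end, for the whole second after the job is handed in: The seal is pushed down at least 22 of its 24 mm, the carrier still in the tube, its top at least 20 mm below the mouth; the rod lies still and released in the slanted rest, foot down, its centre within 35 mm of the seat point, within about 15 degrees of the slope (all of step 1 and value of joint seal above 0.022 m and z of carrier_top in the frame of tube_mouth below -0.02 m and horizontal distance between carrier_top and tube_mouth below 0.006 m and linear speed of rod below 0.02 m/s); the robot touches nothing.
It fails at once if the carrier is pressed with more than 45 N (contact force between rod and carrier above 45 N).
It fails at once if a jar or the bowl is knocked away by more than 40 mm (distance of any of jar_a, jar_b, gallipot from where it was at the start of the episode above 0.04 m).
It also fails if it takes over 70 s, if anything falls off the work surface, if the arm or the gripper's body presses on something with over 40 N, if the wrist force passes 120 N, or if a joint passes its speed limit or range.

## Robot

A 6-joint arm with a two-finger parallel gripper is mounted at the origin on the work surface. World frame = base frame: x ahead of the robot, y to its left, z up, the work surface at z = 0. Lengths are in m, angles in rad, forces in N, time in s.
With the tool pointing down it reaches from about 0.275 to 0.85 m from the base axis. Payload 19 kg.
Tool frame: the origin (TCP) lies at the very end of the fingers, on their centre line; the grasp point (between the pads) lies 19 mm behind it (arm.grip_depth is the distance from the TCP to the grasp point, in m); z points along the fingers, y is the line along which they close (so a half turn about z gives the same grasp; the last joint's range is limited). The gripper opens to 85 mm and grips with 20 to 120 N. Pads are 22 mm wide; open, the fingers measure 114 mm over their backs; the gripper's body (76 mm by 85 mm) begins 54 mm behind the grasp point. The pads swing forward as they close: fully open they stand 13 mm farther back than shut.
Start: joints at [1.125, 0.15, 1.437, -0, 1.554, -0.134], TCP at [0.176, 0.547, 0.231] pointing down, gripper open.
Joint ranges: [-2.8, 2.8], [-0.68, 2.1], [0.12, 2.68], [-1.39, 4.53], [0.16, 2.79], [-2.81, 2.81]. Speed limits (rad/s): [1.89, 1.89, 2.22, 3.01, 3.01, 3.01].

## Interface

Orientations are given as a unit quaternion [x, y, z, w].
In Python, from station import arm gives the robot as it stands.
- The arm moves only by the shell command python3 -m handwheel 'ROWS' [OPENING] [FORCE]. ROWS is JSON, a list of rows, each an object with "travel": the shift along the world's x, y, z as a fraction of full scale, a list of three; "turn": the turn, a rotation vector about the world's x, y, z as a fraction of full scale, a list of three. A call has 1 to 8 rows; each row shifts and turns the commanded pose from where the row before left it; what a row does not reach is not made up. Full scale, the value 1, is 400 mm for a shift and 60 degrees for a turn. A row lasts 1/10 s, in which the tool goes at most 50 mm and 8.59 degrees, less where a joint would pass 70% of its speed; a pose out of reach is approached as far as the arm can. A call with a number of a shift or a turn outside -1 to 1 is refused whole. A call with a gripper value outside its range is refused whole. OPENING is the closure, from -1 (fully open) to 1 (shut), so that 0 is half open, set as the call begins (- or left out, the last holds). The fingers move at their own pace and stop on an object; FORCE is the grip in N (left out, the last holds). Time passes only in rows, so rows that do not move let the fingers close. It gives the time, the measured TCP pose, the force, the opening and the grip force at its end, in the units of the state.
- arm.sense(): the state, without advancing time (a new reading comes with each control period).
- arm.grab_frame(name): name is "scene" or "top" or "wrist"; returns a dict with "img" (480x640x3 uint8, red, green, blue), "fov_y" (degrees; the focal length in pixels is half the picture's height over the tangent of half this angle, whatever the lens; pixels are square), "cx", "cy" (the principal point, pixels), "origin" and "attitude" of the camera in the world. Camera axes: x right, y up, looking along -z (the intrinsics and any distortion apply to the point x, -y, -z); pixel columns grow to the right and rows downward; lengths in m; the calibration is good to about 2 mm. A picture is of the moment at which its call begins. There is no depth.
- arm.hand_in(): hands the job in; it is judged then, once.
The state is a dict: "time": time; "joint_positions": joint angles; "joint_velocities": joint speeds; "joint_torque": joint torques, N m; "eef_pos": TCP position; "tool_rot": TCP orientation; "contact_force": force on the tool from outside, world axes, zero at the start; "wrist_torque": the same for the moment, N m; "finger_gap": finger opening in m; "grip_force": force on a finger pad.
Only numpy, scipy, OpenCV 4.12 (cv2) and the standard library are available. Lean on these libraries where they do the work, as an engineer would, in place of code of your own. Each camera call takes 0.05 s, during which the arm holds its last target. There are 200 camera calls.

## Working session

There is one attempt and no reset: what is moved stays moved. The work goes in short steps, Python scripts to look and compute and a shell command to move; the robot and the scene stay as the last step left them, time stands still between calls to the robot, and variables do not carry over. Pictures are saved under pics/ and viewed, at most 10 in all, crops included, and the job is handed in when it is done.

```bash
ls; mkdir -p pics; python3 - <<'E'
from station import arm
import cv2
for n in ("scene","top"):
    f=arm.grab_frame(n); cv2.imwrite(f"pics/{n}0.png",f["img"][:,:,::-1])
    print(n,{k:v for k,v in f.items() if k!="img"})
print(arm.sense(), arm.grip_depth)
E
```

```text
pics
scene {'fov_y': 50.35669928532407, 'cx': 318.7822040940206, 'cy': 239.8264701883729, 'origin': array([ 0.88453775, -0.47532539,  0.98489432]), 'attitude': array([0.29088617, 0.10117883, 0.29702635, 0.90383816])}
top {'fov_y': 54.508261420099004, 'cx': 320.37288762012713, 'cy': 243.33889458599273, 'origin': array([ 0.39409363, -0.00857304,  1.02643664]), 'attitude': array([-0.03976894,  0.03135414,  0.71614959, -0.69610711])}
{'time': 0.1, 'joint_positions': array([ 1.12499910e+00,  1.50963598e-01,  1.43793368e+00,  2.80888740e-06,
        1.55381025e+00, -1.34028779e-01]), 'joint_velocities': array([ 1.89320397e-03,  3.05309212e-04, -1.91193706e-03, -1.57157743e-03,
       -5.53955406e-05, -3.99366949e-05]), 'joint_torque': array([ 4.35151916e-03, -7.14368391e+01, -5.71797574e+01, -4.98261170e-05,
        7.06196210e-03, -6.18512217e-05]), 'eef_pos': array([0.1763175 , 0.54707516, 0.23073668]), 'tool_rot': array([ 1.55253663e-01,  9.87874481e-01, -5.33775475e-04, -1.60700237e-04]), 'contact_force': array([-0.59845087,  0.34544044,  0.34405485]), 'wrist_torque': array([ 0.04058879, -0.00179646, -0.00587782]), 'grip_force': 0.0, 'finger_gap': 0.08539480816204338} 0.0187
```

View pics/top0.png

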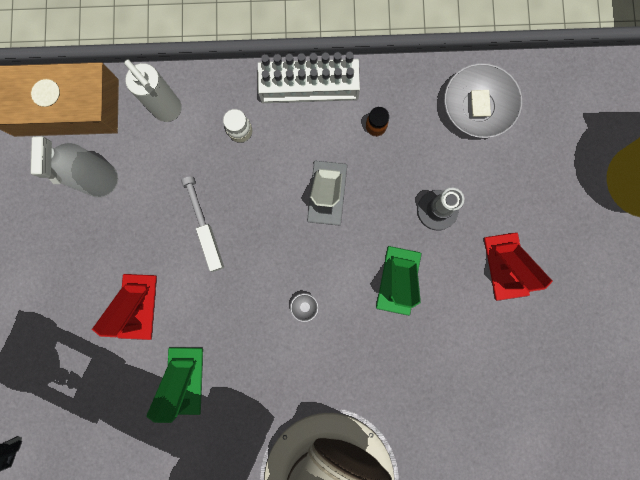

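View pics/scene0.png

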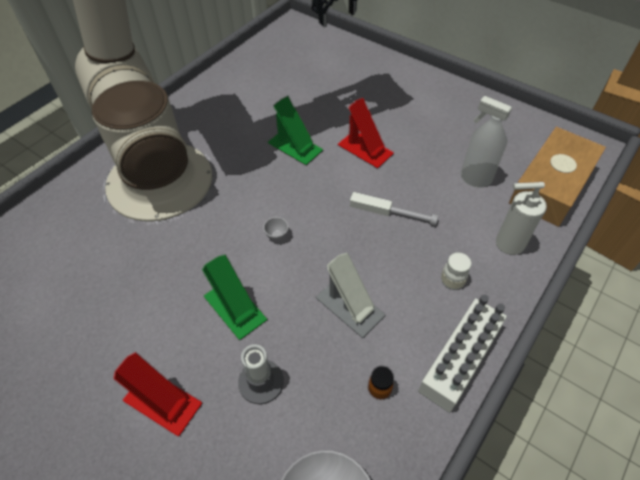

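Top view candidates for the rest: white (326,190), green (400,280), (177,385), red (517,265), (127,307). Only the white one with the grey foot plate fits "white rest, grey plate". The rod is the white handle at (208,247) with its foot at (189,181). The tube is at (452,200) on the round grey base. I'll enlarge these to confirm.

```bash
cat > h.py <<'E'
import numpy as np, cv2
from scipy.spatial.transform import Rotation as R
def load(f): return R.from_quat(f["attitude"]).as_matrix(), np.array(f["origin"]), 240/np.tan(np.radians(f["fov_y"])/2), f["cx"], f["cy"]
def ray(f,u,v):
    A,o,k,cx,cy=load(f); d=A@np.array([(u-cx)/k,-(v-cy)/k,-1]); return o,d/np.linalg.norm(d)
def onz(f,u,v,z):
    o,d=ray(f,u,v); return o+d*(z-o[2])/d[2]
def proj(f,p):
    A,o,k,cx,cy=load(f); c=A.T@(np.asarray(p,float)-o); return np.array([cx-k*c[0]/c[2],cy+k*c[1]/c[2]])
def tri(rs):
    M=sum(np.eye(3)-np.outer(d,d) for o,d in rs); b=sum((np.eye(3)-np.outer(d,d))@o for o,d in rs)
    return np.linalg.solve(M,b)
E
python3 - <<'E'
import cv2,numpy as np
t=cv2.imread("pics/top0.png"); s=cv2.imread("pics/scene0.png")
def c(i,u,v,w,h,k): return cv2.resize(i[v:v+h,u:u+w],None,fx=k,fy=k,interpolation=cv2.INTER_CUBIC)
a=np.hstack([c(t,295,150,60,80,3.75),c(t,410,160,80,80,3.75),c(t,170,170,60,105,300/105)[:300]])
b=np.hstack([c(s,310,245,80,90,300/90),c(s,225,335,80,90,300/90),c(s,340,185,110,90,300/90)[:,:250]])
w=max(a.shape[1],b.shape[1]); pad=lambda i:cv2.copyMakeBorder(i,0,0,0,w-i.shape[1],0)
cv2.imwrite("pics/crop1.png",np.vstack([pad(a),pad(b)])); print(a.shape,b.shape)
E
```

```text
(300, 696, 3) (300, 784, 3)
```

View pics/crop1.png

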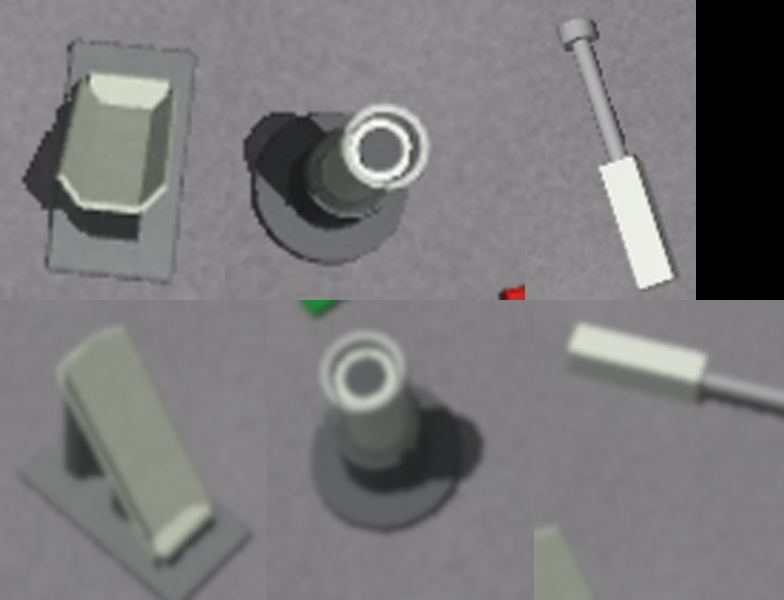

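The crop confirms the white gutter on its grey plate (stop at the far end, top view), the clear tube with its ring mouth at about (452.7,198.9) top and (253.8,356.2) scene, and the rod. Now the numbers.

```bash
cat > m.py <<'E'
from station import arm
from h import *
np.set_printoptions(precision=4,suppress=True)
t=arm.grab_frame("top"); s=arm.grab_frame("scene")
# tube
m=tri([ray(t,452.7,198.9),ray(s,253.8,356.2)]); print("mouth",m,"z130 top",onz(t,452.7,198.9,.13),"scene",onz(s,253.8,356.2,.13))
# rest plate
T=lambda x,y:(295+x/3.75,150+y/3.75)
P=[onz(t,*T(*q),.006)[:2] for q in [(72,40),(197,52),(172,280),(48,268)]]
print("plate sides",[np.linalg.norm(P[i]-P[(i+1)%4]) for i in range(4)],"c",np.mean(P,0))
ex=(P[0]+P[1]-P[2]-P[3])/2; yaw=np.arctan2(ex[1],ex[0]); print("plate yaw",yaw)
fl=[onz(t,*T(*q),.131)[:2] for q in [(82,203),(143,212)]]; print("floor upper edge",fl,np.linalg.norm(fl[0]-fl[1]))
e=ex/np.linalg.norm(ex); seat=np.mean(fl,0)+.0304*e; d=fl[1]-fl[0]; print("seat",seat,"yaw from edge",np.arctan2(d[0],-d[1]),np.arctan2(d[1],d[0])+np.pi/2)
# handle & foot masks, top view
im=t["img"].astype(int); roi=np.zeros(im.shape[:2],bool); roi[165:280,170:230]=1
w=((im.min(2)>190)&roi).astype(np.uint8); c=max(cv2.findContours(w,0,1)[0],key=cv2.contourArea)
b=cv2.boxPoints(cv2.minAreaRect(c)); q=np.array([onz(t,*p,.028) for p in b]); q=q[np.argsort(q[:,0])]
A=q[:2].mean(0);B=q[2:].mean(0); print("handle px",b.tolist(),"ends",A,B,"len",np.linalg.norm(A-B),"wid",np.linalg.norm(q[0]-q[1]))
S=lambda x,y:(170+x/2.857,170+y/2.857)
ft=onz(t,*S(578-525,20),.026); print("foot top-edge",ft)
u=(B-A)/np.linalg.norm(B-A); print("rod yaw",np.arctan2(u[1],u[0]),np.arctan2(*(ft-A)[1::-1][:2]),"len",np.linalg.norm((ft-A)[:2]))
for n,p,z in [("jar_a",(235,118),.075),("jar_b",(378,115),.065),("bowl",(304,307),.03)]: print(n,onz(t,*p,z))
E
python3 m.py
```

```text
mouth [ 0.5659 -0.2579  0.1281] z130 top [ 0.5641 -0.2589  0.13  ] scene [ 0.5681 -0.257   0.13  ]
plate sides [np.float64(0.07502512103999423), np.float64(0.13817478369392497), np.float64(0.07346295756267805), np.float64(0.13833686680291024)] c [ 0.6106 -0.0171]
plate yaw -0.13461228590025678
floor upper edge [array([0.5616, 0.0055]), array([ 0.5559, -0.026 ])] 0.032038399583548816
seat [ 0.5889 -0.0143] yaw from edge -0.17855234636552975 -0.17855234636552986
handle px [[195.39999389648438, 228.2000274658203], [207.10000610351562, 224.30003356933594], [221.30001831054688, 266.9000244140625], [209.60000610351562, 270.800048828125]] ends [0.4465 0.2288 0.028 ] [0.5398 0.2592 0.028 ] len 0.09811316792480122 wid 0.026387015122015352
foot top-edge [0.6502 0.2876 0.026 ]
rod yaw 0.3152652897081048 0.2808403373939153 len 0.21195552364799092
jar_a [0.7619 0.1746 0.075 ]
jar_b [ 0.7624 -0.1288  0.065 ]
bowl [0.3602 0.0404 0.03  ]
```

```bash
cat >> h.py <<'E'
def unit(v): v=np.asarray(v,float); return v/np.linalg.norm(v)
def tool(yaw,p):
    """tool in vertical plane of yaw; p = tilt of tool z outward from straight down (deg)"""
    p=np.radians(p); u=np.array([np.cos(yaw),np.sin(yaw),0]); z=np.sin(p)*u-np.cos(p)*np.array([0,0,1.])
    y=np.array([-np.sin(yaw),np.cos(yaw),0]); return np.column_stack([np.cross(y,z),y,z])
def plan(st,pos,Rt):
    R0=R.from_quat(st["tool_rot"]); d=np.asarray(pos)-st["eef_pos"]; r=(R.from_matrix(Rt)*R0.inv()).as_rotvec()
    a=d/.4; b=r/np.radians(60); n=int(np.ceil(max(np.linalg.norm(a)/.125,np.linalg.norm(b)/.143,.01)))
    print("total travel",a.round(4),"turn",b.round(4),"rows>=",n,"per row",(a/n).round(4),(b/n).round(4))
E
python3 - <<'E'
from station import arm
from h import *
yaw=.29; T=tool(yaw,15); G=np.array([.4824,.2397,.014+.014]); 
plan(arm.sense(),G+T[:,2]*.0187+[0,0,.12],T)
E
```

```text
total travel [ 0.7767 -0.7651 -0.2525] turn [-0.0021 -0.2539  0.5714] rows>= 9 per row [ 0.0863 -0.085  -0.0281] [-0.0002 -0.0282  0.0635]
```

```bash
python3 -m handwheel '[{"travel":[0.0777,-0.0765,-0.0253],"turn":[0,-0.0254,0.0571]},{"travel":[0.0777,-0.0765,-0.0253],"turn":[0,-0.0254,0.0571]},{"travel":[0.0777,-0.0765,-0.0253],"turn":[0,-0.0254,0.0571]},{"travel":[0.0777,-0.0765,-0.0253],"turn":[0,-0.0254,0.0571]},{"travel":[0.0777,-0.0765,-0.0253],"turn":[0,-0.0254,0.0571]}]' -1 60 && python3 -m handwheel '[{"travel":[0.0777,-0.0765,-0.0253],"turn":[0,-0.0254,0.0571]},{"travel":[0.0777,-0.0765,-0.0253],"turn":[0,-0.0254,0.0571]},{"travel":[0.0777,-0.0765,-0.0253],"turn":[0,-0.0254,0.0571]},{"travel":[0.0777,-0.0765,-0.0253],"turn":[0,-0.0254,0.0571]},{"travel":[0.0777,-0.0765,-0.0253],"turn":[0,-0.0254,0.0571]},{"travel":[0,0,0],"turn":[0,0,0]},{"travel":[0,0,0],"turn":[0,0,0]}]'
python3 - <<'E'
from station import arm
from h import *
f=arm.grab_frame("wrist"); cv2.imwrite("pics/w1.png",f["img"][:,:,::-1]); st=arm.sense()
print(st["joint_positions"],f["origin"],proj(f,[.4824,.2397,.028]))
yaw=.29; T=tool(yaw,15); plan(st,np.array([.4824,.2397,.028])+T[:,2]*.0187+[0,0,.12],T)
im=f["img"].astype(int); w=(im.min(2)>185).astype(np.uint8)
for c in cv2.findContours(w,0,1)[0]:
    if cv2.contourArea(c)>1500:
        b=cv2.boxPoints(cv2.minAreaRect(c)); q=np.array([onz(f,*p,.028) for p in b]); print(b.astype(int).tolist(),q.round(4).tolist())
E
```

```text
time: 0.7
eef_pos: [0.3327, 0.3929, 0.1803]
tool_rot: [0.005, 0.998, 0.01, 0.066]
contact_force: [0.7, -0.1, -0.3]
finger_gap: 0.0852
grip_force: 0.0
time: 1.4
eef_pos: [0.4875, 0.2403, 0.1297]
tool_rot: [-0.142, 0.981, 0.02, 0.129]
contact_force: [-0.2, -0.0, 0.9]
finger_gap: 0.0854
grip_force: 0.0
[ 0.32122669 -0.0199531   1.85074345 -0.00628378  1.0493812  -1.53535688] [0.37311297 0.20736883 0.24564855] [307.59456605 199.02685469]
total travel [-0.0001 -0.0002 -0.0003] turn [-0.0027 -0.0011  0.0013] rows>= 1 per row [-0.0001 -0.0002 -0.0003] [-0.0027 -0.0011  0.0013]
[[327, 27], [493, 22], [497, 134], [331, 140]] [[0.3943, 0.2235, 0.028], [0.3703, 0.2963, 0.028], [0.4168, 0.3259, 0.028], [0.4448, 0.2421, 0.028]]
[[-89, 317], [114, -54], [648, 240], [444, 611]] [[0.6517, -0.0038, 0.028], [0.3903, 0.1278, 0.028], [0.45, 0.4521, 0.028], [1.1087, 0.6437, 0.028]]
```

View pics/w1.png

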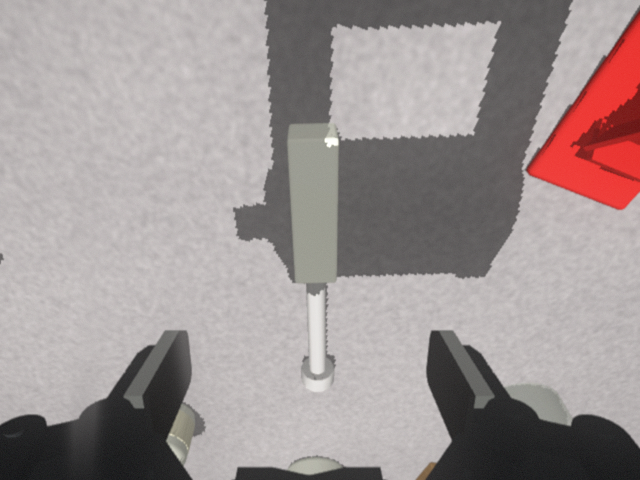

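The wrist view shows the handle's top face with corners (289,140), (338,142), (336,282), (296,282), the foot near (318,372), and a red rest at the upper right.

```bash
python3 - <<'E'
from station import arm
from h import *
f=arm.grab_frame("wrist"); st=arm.sense()
A=onz(f,313.5,141,.028);B=onz(f,316,282,.028);F=onz(f,318,372,.024)
d=B-A; print(A,B,np.linalg.norm(d),np.arctan2(d[1],d[0]),"foot",F,np.arctan2(F[1]-A[1],F[0]-A[0]))
yaw=np.arctan2(F[1]-A[1],F[0]-A[0]);u=np.array([np.cos(yaw),np.sin(yaw),0]); G=A+.0375*u; print("grip",G)
T=tool(yaw,15); p=G.copy(); p+=T[:,2]*.0187; p[2]=.007; plan(st,p,T)
E
```

```text
[0.44780875 0.23380136 0.028     ] [0.54036266 0.26364418 0.028     ] 0.0972461790230889 0.3119121317633726 foot [0.63184435 0.29351137 0.024     ] 0.313732673113182
grip [0.48347831 0.24537429 0.028     ]
total travel [ 0.003   0.0128 -0.3082] turn [-0.0028 -0.0008  0.0229] rows>= 3 per row [ 0.001   0.0043 -0.1027] [-0.0009 -0.0003  0.0076]
```

```bash
python3 -m handwheel '[{"travel":[0.001,0.003,-0.08],"turn":[-0.001,0,0.006]},{"travel":[0.001,0.003,-0.08],"turn":[-0.001,0,0.006]},{"travel":[0.001,0.003,-0.08],"turn":[-0.001,0,0.006]},{"travel":[0,0.003,-0.068],"turn":[0,0,0.005]},{"travel":[0,0,0],"turn":[0,0,0]},{"travel":[0,0,0],"turn":[0,0,0]}]' && python3 -m handwheel '[{"travel":[0,0,0],"turn":[0,0,0]},{"travel":[0,0,0],"turn":[0,0,0]},{"travel":[0,0,0],"turn":[0,0,0]},{"travel":[0,0,0],"turn":[0,0,0]},{"travel":[0,0,0],"turn":[0,0,0]},{"travel":[0,0,0],"turn":[0,0,0]},{"travel":[0,0,0],"turn":[0,0,0]},{"travel":[0,0,0],"turn":[0,0,0]}]' 1 60
```

```text
time: 2.1
eef_pos: [0.4882, 0.2469, 0.0076]
tool_rot: [-0.156, 0.979, 0.02, 0.129]
contact_force: [0.4, -0.2, 0.6]
finger_gap: 0.0853
grip_force: 0.0
time: 2.9
eef_pos: [0.4889, 0.2462, 0.0077]
tool_rot: [-0.155, 0.979, 0.02, 0.129]
contact_force: [-4.0, -1.6, 9.7]
finger_gap: 0.0269
grip_force: 60.2
```

```bash
cat >> h.py <<'E'
SEAT=np.array([.589,-.0143,.112]); RYAW=-.135; MOUTH=np.array([.5655,-.258,.130])
def rodR(yaw,down):
    """rod attitude: x along yaw, dipping 'down' deg; y horizontal"""
    p=np.radians(down); u=np.array([np.cos(yaw),np.sin(yaw),0]); x=np.cos(p)*u-np.sin(p)*np.array([0,0,1.])
    y=np.array([-np.sin(yaw),np.cos(yaw),0]); return np.column_stack([x,y,np.cross(x,y)])
def place(rel,C,Rr):   # rel=(tool pos, tool R) in rod frame
    return C+Rr@rel[0], Rr@rel[1]
E
python3 - <<'E'
from station import arm
from h import *
import pickle
st=arm.sense(); yaw=.313; Rr=rodR(yaw,0); u=Rr[:,0]; A=np.array([.4478,.2338,0]); p=st["eef_pos"]
C=p+( .1075-(p-A)@u)*u; C[2]=.014; Tm=R.from_quat(st["tool_rot"]).as_matrix()
rel=(Rr.T@(p-C),Rr.T@Tm); pickle.dump(rel,open("rel1.pkl","wb")); print("C",C,rel[0])
D=rodR(RYAW,55); n=D[:,2]; x=D[:,0]; print(n)
st2=dict(st)
P,Q=place(rel,SEAT+.10*n-.010*x,D); print(P); 
st2["eef_pos"]=p+[0,0,.2]; plan(st2,P,Q)
E
```

```text
C [0.55034556 0.26607101 0.014     ] [-6.46110473e-02  1.95994906e-17 -6.26375843e-03]
[ 0.81169885 -0.11024993  0.57357644]
[ 0.62267984 -0.0188746   0.22688269]
total travel [ 0.3345 -0.6626  0.0479] turn [-0.0821  0.9202 -0.3942] rows>= 8 per row [ 0.0418 -0.0828  0.006 ] [-0.0103  0.115  -0.0493]
```

```bash
python3 -m handwheel '[{"travel":[0,0,0.05],"turn":[0,0,0]},{"travel":[0,0,0.1],"turn":[0,0,0]},{"travel":[0,0,0.125],"turn":[0,0,0]},{"travel":[0,0,0.125],"turn":[0,0,0]},{"travel":[0,0,0.1],"turn":[0,0,0]},{"travel":[0,0,0],"turn":[0,0,0]}]' && python3 -m handwheel '[{"travel":[0.0330,-0.0660,0.005],"turn":[-0.0082,0.092,-0.0394]},{"travel":[0.0330,-0.0660,0.005],"turn":[-0.0082,0.092,-0.0394]},{"travel":[0.0330,-0.0660,0.005],"turn":[-0.0082,0.092,-0.0394]},{"travel":[0.0330,-0.0660,0.005],"turn":[-0.0082,0.092,-0.0394]},{"travel":[0.0330,-0.0660,0.005],"turn":[-0.0082,0.092,-0.0394]}]' && python3 -m handwheel '[{"travel":[0.0330,-0.0660,0.005],"turn":[-0.0082,0.092,-0.0394]},{"travel":[0.0330,-0.0660,0.005],"turn":[-0.0082,0.092,-0.0394]},{"travel":[0.0330,-0.0660,0.005],"turn":[-0.0082,0.092,-0.0394]},{"travel":[0.0330,-0.0660,0.005],"turn":[-0.0082,0.092,-0.0394]},{"travel":[0.0330,-0.0660,0.005],"turn":[-0.0082,0.092,-0.0394]},{"travel":[0,0,0],"turn":[0,0,0]},{"travel":[0,0,0],"turn":[0,0,0]},{"travel":[0,0,0],"turn":[0,0,0]}]'
python3 - <<'E'
from station import arm
from h import *
import pickle
rel=pickle.load(open("rel1.pkl","rb")); D=rodR(RYAW,55); n=D[:,2]; x=D[:,0]; st=arm.sense(); print(st["joint_positions"])
for k in (.1,.06): plan(st,*place(rel,SEAT+k*n-.010*x,D))
Tm=R.from_quat(st["tool_rot"]).as_matrix(); Rr=Tm@rel[1].T; C=st["eef_pos"]-Rr@rel[0]; print("rod now",C,Rr[:,0])
for nm in("top","scene"):
    f=arm.grab_frame(nm); cv2.imwrite(f"pics/{nm}2.png",f["img"][:,:,::-1])
    print(nm,[proj(f,C+s*Rr[:,0]).round(1) for s in(-.1075,0,.1075)])
E
```

```text
time: 3.5
eef_pos: [0.4901, 0.2466, 0.2132]
tool_rot: [-0.155, 0.979, 0.021, 0.133]
contact_force: [0.9, 0.5, -2.7]
finger_gap: 0.0269
grip_force: 59.3
time: 4.0
eef_pos: [0.5547, 0.1129, 0.2166]
tool_rot: [-0.047, 0.992, 0.023, -0.112]
contact_force: [1.0, 0.9, -1.5]
finger_gap: 0.0268
grip_force: 59.5
time: 4.8
eef_pos: [0.6202, -0.0174, 0.2271]
tool_rot: [0.062, 0.938, 0.023, -0.341]
contact_force: [-0.9, 0.2, -1.9]
finger_gap: 0.0269
grip_force: 59.5
[-0.14775569  0.73465472  0.77658137 -0.01156374  2.32777301 -1.59067555]
total travel [ 0.0062 -0.0037 -0.0006] turn [-0.0005  0.0001 -0.0011] rows>= 1 per row [ 0.0062 -0.0037 -0.0006] [-0.0005  0.0001 -0.0011]
total travel [-0.0749  0.0073 -0.058 ] turn [-0.0005  0.0001 -0.0011] rows>= 1 per row [-0.0749  0.0073 -0.058 ] [-0.0005  0.0001 -0.0011]
rod now [ 0.66200944 -0.02300951  0.1778022 ] [ 0.56853789 -0.07612466 -0.8191274 ]
top [array([326.8, 165.7]), array([330.2, 146.1]), array([332.9, 130.4])]
scene [array([349.4, 231. ]), array([372.3, 278. ]), array([393.1, 320.7])]
```

```bash
python3 - <<'E'
import cv2,numpy as np
t=cv2.imread("pics/top2.png"); s=cv2.imread("pics/scene2.png")
c=lambda i,u,v:cv2.resize(i[v:v+140,u:u+110],None,fx=3.6,fy=3.6,interpolation=cv2.INTER_CUBIC)
cv2.imwrite("pics/crop2.png",np.hstack([c(t,275,105),c(s,310,210)]))
E
```

```text
(no output)
```

View pics/crop2.png

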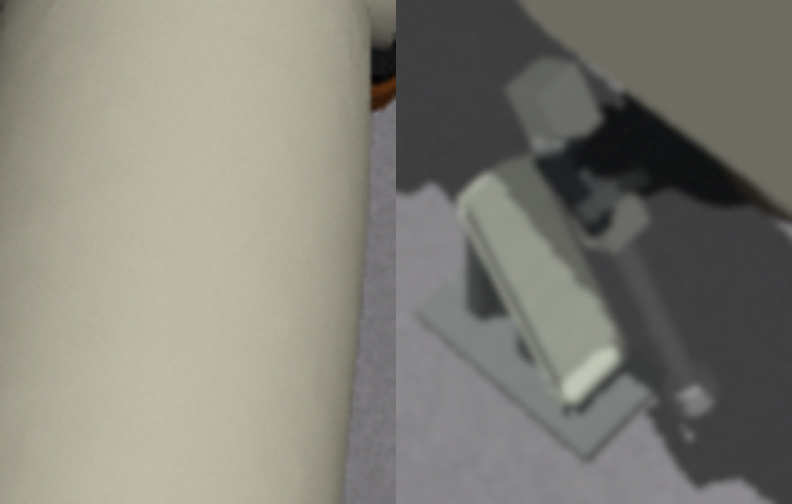

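Scene view: the foot at (393,320.5) matches the prediction (393,320.7). The handle end is near (353,236), and the rod is parallel to the gutter. Lowering now.

```bash
python3 -m handwheel '[{"travel":[-0.04,0.004,-0.0295],"turn":[0,0,0]},{"travel":[-0.06,0.008,-0.043],"turn":[0,0,0]},{"travel":[-0.05,0.007,-0.036],"turn":[0,0,0]},{"travel":[0,0,0],"turn":[0,0,0]},{"travel":[0,0,0],"turn":[0,0,0]},{"travel":[0,0,0],"turn":[0,0,0]}]'
python3 - <<'E'
from station import arm
from h import *
import pickle
rel=pickle.load(open("rel1.pkl","rb")); D=rodR(RYAW,55); n=D[:,2]; x=D[:,0]; st=arm.sense()
plan(st,*place(rel,SEAT+.003*n-.010*x,D)); print("contact",st["contact_force"])
f=arm.grab_frame("scene"); i=f["img"][190:330,290:420,::-1]
g=arm.grab_frame("wrist"); cv2.imwrite("pics/c3.png",np.hstack([cv2.resize(i,(446,480),interpolation=2),cv2.resize(g["img"][:,:,::-1],(346,480))[:, :]]))
E
```

```text
time: 5.5
eef_pos: [0.5609, -0.0102, 0.1847]
tool_rot: [0.063, 0.938, 0.023, -0.34]
contact_force: [-0.6, 0.1, -2.1]
finger_gap: 0.0268
grip_force: 59.5
total travel [-0.0424  0.0049 -0.0336] turn [-0.0001  0.0014 -0.0008] rows>= 1 per row [-0.0424  0.0049 -0.0336] [-0.0001  0.0014 -0.0008]
contact [-0.55605487  0.05197852 -2.07808182]
```

View pics/c3.png

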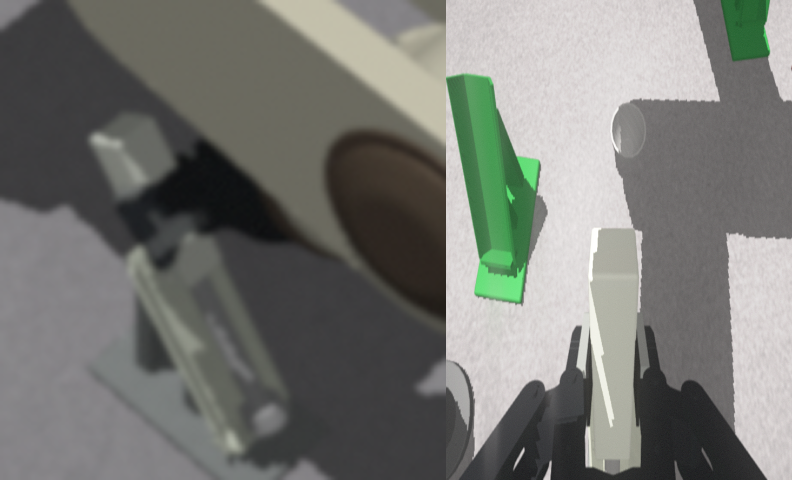

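The rod hangs over the gutter, foot just inside the stop end, with the fingers clear of the upper rim. Continuing down gently.

```bash
python3 -m handwheel '[{"travel":[-0.015,0.0018,-0.012],"turn":[0,0,0]},{"travel":[-0.015,0.0018,-0.012],"turn":[0,0,0]},{"travel":[-0.008,0.001,-0.006],"turn":[0,0,0]},{"travel":[0,0,0],"turn":[0,0,0]},{"travel":[0,0,0],"turn":[0,0,0]}]' && python3 -m handwheel '[{"travel":[-0.005,0.0007,-0.0035],"turn":[0,0,0]},{"travel":[0,0,0],"turn":[0,0,0]},{"travel":[0,0,0],"turn":[0,0,0]}]'
```

```text
time: 6.1
eef_pos: [0.5451, -0.0079, 0.1711]
tool_rot: [0.062, 0.938, 0.024, -0.341]
contact_force: [4.1, 7.0, -2.5]
finger_gap: 0.0266
grip_force: 59.8
time: 6.4
eef_pos: [0.5436, -0.0074, 0.17]
tool_rot: [0.062, 0.938, 0.024, -0.34]
contact_force: [8.8, 8.2, 0.7]
finger_gap: 0.0268
grip_force: 60.5
```

```bash
python3 -m handwheel '[{"travel":[0,0.005,0],"turn":[0,0,0]},{"travel":[0,0,0],"turn":[0,0,0]},{"travel":[0,0,0],"turn":[0,0,0]}]'; python3 -m handwheel '[{"travel":[-0.005,0.0007,-0.0035],"turn":[0,0,0]},{"travel":[0,0,0],"turn":[0,0,0]},{"travel":[0,0,0],"turn":[0,0,0]}]'; python3 -c "
from station import arm; print(arm.sense()['wrist_torque'])"
```

```text
time: 6.7
eef_pos: [0.5432, -0.006, 0.17]
tool_rot: [0.063, 0.938, 0.024, -0.341]
contact_force: [5.0, 3.2, 0.2]
finger_gap: 0.0265
grip_force: 60.2
time: 7.0
eef_pos: [0.5416, -0.0059, 0.1693]
tool_rot: [0.063, 0.938, 0.023, -0.34]
contact_force: [8.3, 1.8, 7.6]
finger_gap: 0.0269
grip_force: 61.7
[ 0.41942693 -0.96641144 -0.31141083]
```

```bash
python3 -m handwheel '[{"travel":[0,0,0],"turn":[0,0,0]},{"travel":[0,0,0],"turn":[0,0,0]},{"travel":[0,0,0],"turn":[0,0,0]},{"travel":[0,0,0],"turn":[0,0,0]},{"travel":[0,0,0],"turn":[0,0,0]},{"travel":[0,0,0],"turn":[0,0,0]}]' -0.6
python3 - <<'E'
from station import arm
from h import *
st=arm.sense(); Tm=R.from_quat(st["tool_rot"]).as_matrix(); print(Tm[:,2],Tm[:,1], -Tm[:,2]*.1/.4)
f=arm.grab_frame("scene"); i=f["img"][190:330,290:420,::-1]
g=arm.grab_frame("wrist"); cv2.imwrite("pics/c4.png",np.hstack([cv2.resize(i,(446,480),interpolation=2),cv2.resize(g["img"][:,:,::-1],(346,480))[:, :]]))
E
```

```text
time: 7.6
eef_pos: [0.5412, -0.006, 0.1686]
tool_rot: [0.063, 0.937, 0.023, -0.342]
contact_force: [0.6, 0.6, -0.2]
finger_gap: 0.0682
grip_force: 0.0
[-0.63741602  0.08665922 -0.76563111] [1.33628934e-01 9.91031009e-01 9.20485439e-04] [ 0.159354   -0.02166481  0.19140778]
```

View pics/c4.png

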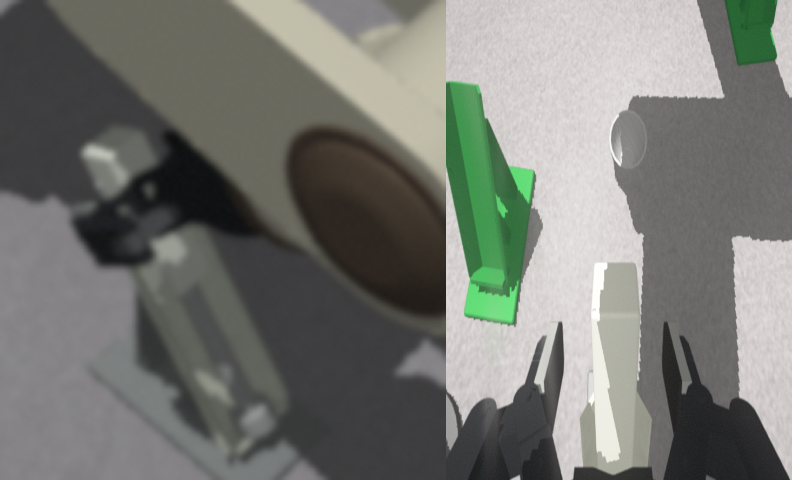

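Released: the rod lies in the gutter with the foot at the stop, and the fingers are clear. Retreating, then swinging round above the handle end.

```bash
python3 -m handwheel '[{"travel":[0.05,-0.0065,0.06],"turn":[0,0,0]},{"travel":[0.06,-0.0082,0.072],"turn":[0,0,0]},{"travel":[0.06,-0.0082,0.072],"turn":[0,0,0]},{"travel":[0.03,-0.004,0.11],"turn":[0,0,0]},{"travel":[0,0,0.05],"turn":[0,0,0]},{"travel":[0,0,0],"turn":[0,0,0]}]' -1
python3 - <<'E'
from station import arm
from h import *
st=arm.sense(); D=rodR(RYAW,55); x=D[:,0]; T=tool(RYAW,35)
for s in (.06,-.047): plan(st,SEAT+(-.1075-s)*x,T)
# refine rod from top view: handle end seen? 
f=arm.grab_frame("top"); cv2.imwrite("pics/top5.png",f["img"][:,:,::-1]); print(proj(f,SEAT-.1075*x))
E
```

```text
time: 8.3
eef_pos: [0.6217, -0.0168, 0.3169]
tool_rot: [0.063, 0.938, 0.023, -0.339]
contact_force: [-0.4, -0.7, -0.7]
finger_gap: 0.0854
grip_force: 0.0
total travel [-0.3196  0.0386 -0.1692] turn [-0.1678 -1.2349 -0.0013] rows>= 9 per row [-0.0355  0.0043 -0.0188] [-1.860e-02 -1.372e-01 -1.000e-04]
total travel [-0.1676  0.0179 -0.3883] turn [-0.1678 -1.2349 -0.0013] rows>= 9 per row [-0.0186  0.002  -0.0431] [-1.860e-02 -1.372e-01 -1.000e-04]
[323.0048587  215.38458093]
```

```bash
python3 -m handwheel '[{"travel":[-0.032,0.0039,0],"turn":[-0.0168,-0.1235,0]},{"travel":[-0.032,0.0039,0],"turn":[-0.0168,-0.1235,0]},{"travel":[-0.032,0.0039,0],"turn":[-0.0168,-0.1235,0]},{"travel":[-0.032,0.0039,0],"turn":[-0.0168,-0.1235,0]},{"travel":[-0.032,0.0039,0],"turn":[-0.0168,-0.1235,0]}]' && python3 -m handwheel '[{"travel":[-0.032,0.0039,0],"turn":[-0.0168,-0.1235,0]},{"travel":[-0.032,0.0039,-0.02],"turn":[-0.0168,-0.1235,0]},{"travel":[-0.032,0.0039,-0.04],"turn":[-0.0168,-0.1235,0]},{"travel":[-0.032,0.0039,-0.05],"turn":[-0.0168,-0.1235,0]},{"travel":[-0.032,0.0039,-0.05],"turn":[-0.0168,-0.1235,0]},{"travel":[0,0,0],"turn":[0,0,0]},{"travel":[0,0,0],"turn":[0,0,0]}]'
python3 - <<'E'
from station import arm
from h import *
st=arm.sense(); print(st["joint_positions"]); D=rodR(RYAW,55); x=D[:,0]; T=tool(RYAW,35)
plan(st,SEAT+(-.1075-.06)*x,T)
f=arm.grab_frame("wrist"); g=arm.grab_frame("scene"); i=g["img"][190:330,290:420,::-1]
E=SEAT-.1075*x; print("end proj wrist",proj(f,E),"scene",proj(g,E))
for k in (-1,1): print([proj(f,E+.014*(k*D[:,1]+j*D[:,2])).round(1) for j in (-1,1)])
cv2.imwrite("pics/c5.png",np.hstack([cv2.resize(i,(300,323),interpolation=2),cv2.resize(f["img"][:,:,::-1],(430,323))]))
cv2.imwrite("pics/w5.png",f["img"][:,:,::-1])
E
```

```text
time: 8.85
eef_pos: [0.5562, -0.0088, 0.3133]
tool_rot: [0.067, 0.998, 0.001, -0.021]
contact_force: [-0.3, -0.0, 0.8]
finger_gap: 0.0853
grip_force: 0.0
time: 9.55
eef_pos: [0.4919, -0.0009, 0.2491]
tool_rot: [0.064, 0.952, -0.02, 0.297]
contact_force: [0.9, -0.7, 1.4]
finger_gap: 0.0855
grip_force: 0.0
[-0.17274988 -0.42348046  2.01655852  0.02636535  0.94402135 -1.61859761]
total travel [ 0.0047 -0.0012  0.0002] turn [ 0.     -0.0057 -0.0009] rows>= 1 per row [ 0.0047 -0.0012  0.0002] [ 0.     -0.0057 -0.0009]
end proj wrist [306.4661802  275.76464075] scene [319.37376686 230.60707298]
[array([279.5, 250.8]), array([280.6, 299.7])]
[array([333.4, 250.9]), array([332.4, 299.7])]
```

View pics/c5.png

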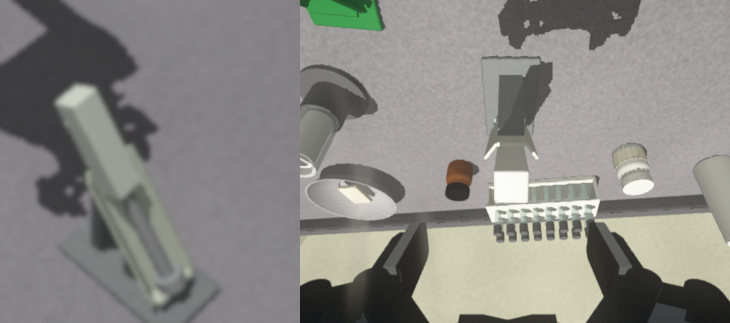

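Scene: the rod lies in the gutter with the handle free. Wrist: the end face spans x 289–339, y 254–300, about 7 px (~3 mm) to +y of the prediction, which agrees with the contact I felt while lowering. Shifting +2.5 mm in y and moving in along the axis.

```bash
sed -i 's/^SEAT=.*; RYAW/SEAT=np.array([.5893,-.0118,.112]); RYAW/' h.py; python3 - <<'E'
from station import arm
from h import *
st=arm.sense(); D=rodR(RYAW,55); T=tool(RYAW,35)
plan(st,SEAT+(-.1075+.047)*D[:,0],T)
E
```

```text
total travel [ 0.1519 -0.0145 -0.2254] turn [ 0.0005 -0.0034 -0.0009] rows>= 3 per row [ 0.0506 -0.0048 -0.0751] [ 0.0002 -0.0011 -0.0003]
```

```bash
python3 -m handwheel '[{"travel":[0.005,0.005,0],"turn":[0,-0.0034,0]},{"travel":[0.037,-0.005,-0.056],"turn":[0,0,0]},{"travel":[0.037,-0.005,-0.056],"turn":[0,0,0]},{"travel":[0.037,-0.005,-0.056],"turn":[0,0,0]},{"travel":[0.036,-0.0045,-0.057],"turn":[0,0,0]},{"travel":[0,0,0],"turn":[0,0,0]},{"travel":[0,0,0],"turn":[0,0,0]}]' && python3 -m handwheel '[{"travel":[0,0,0],"turn":[0,0,0]},{"travel":[0,0,0],"turn":[0,0,0]},{"travel":[0,0,0],"turn":[0,0,0]},{"travel":[0,0,0],"turn":[0,0,0]},{"travel":[0,0,0],"turn":[0,0,0]},{"travel":[0,0,0],"turn":[0,0,0]},{"travel":[0,0,0],"turn":[0,0,0]},{"travel":[0,0,0],"turn":[0,0,0]}]' 1 80; python3 -c "
from station import arm
s=arm.sense();print(s['wrist_torque'],s['tool_rot'])"
```

```text
time: 10.35
eef_pos: [0.5546, -0.0069, 0.1605]
tool_rot: [0.064, 0.952, -0.02, 0.299]
contact_force: [0.0, 0.2, 0.2]
finger_gap: 0.0857
grip_force: 0.0
time: 11.15
eef_pos: [0.5541, -0.0068, 0.1612]
tool_rot: [0.064, 0.952, -0.02, 0.3]
contact_force: [-5.7, 2.0, 8.0]
finger_gap: 0.027
grip_force: 78.0
[0.24474852 0.53331063 0.11568829] [ 0.06374338  0.95153797 -0.0202682   0.30016908]
```

```bash
python3 -m handwheel '[{"travel":[-0.007,0.001,0.01],"turn":[0,0,0]},{"travel":[0.02,-0.0028,0.015],"turn":[0,0,0]},{"travel":[0.045,-0.006,0.032],"turn":[0,0,0]},{"travel":[0.06,-0.008,0.042],"turn":[0,0,0]},{"travel":[0.02,0,0.1],"turn":[0,0,0]},{"travel":[0,0,0.12],"turn":[0,0,0]},{"travel":[0,0,0.05],"turn":[0,0,0]},{"travel":[0,0,0],"turn":[0,0,0]}]'
python3 - <<'E'
from station import arm
from h import *
import pickle
st=arm.sense(); Tm=R.from_quat(st["tool_rot"]).as_matrix()
# rod in tool frame: rod x = tool z; TCP was (foot-in-rest) -> distance TCP to foot along axis
D=rodR(RYAW,55); g=np.array([.5541,-.0068,.1612]); Tg=R.from_quat([.06374,.95154,-.02027,.30017]).as_matrix()
rel=(D.T@(g-SEAT),D.T@Tg); pickle.dump(rel,open("rel2.pkl","wb")); print("tcp in rod",rel[0],"\n",rel[1])
Rr=Tm@rel[1].T; C=st["eef_pos"]-Rr@rel[0]
f=arm.grab_frame("scene"); cv2.imwrite("pics/s6.png",f["img"][:,:,::-1]); print("foot scene",proj(f,C+.1075*Rr[:,0]),"end",proj(f,C-.1075*Rr[:,0]))
F=MOUTH+[0,0,.04]; V=rodR(RYAW,90); P,Q=place(rel,F+[0,0,.1075],V); plan(st,P,Q)
E
```

```text
time: 11.95
eef_pos: [0.6104, -0.0134, 0.3121]
tool_rot: [0.064, 0.951, -0.021, 0.302]
contact_force: [0.5, -0.8, -2.0]
finger_gap: 0.0271
grip_force: 79.2
tcp in rod [-0.06069446  0.00021693 -0.00090309] 
 [[ 3.09042579e-04 -3.94304139e-04  9.99999875e-01]
 [-1.10305073e-03  9.99999314e-01  3.94644807e-04]
 [-9.99999344e-01 -1.10317256e-03  3.08607429e-04]]
foot scene [391.9134942  292.74142438] end [344.68676471 193.22992783]
total travel [-0.1143 -0.6106  0.0653] turn [0.0793 0.5816 0.    ] rows>= 5 per row [-0.0229 -0.1221  0.0131] [0.0159 0.1163 0.    ]
```

```bash
python3 -m handwheel '[{"travel":[-0.0163,-0.0872,0.0093],"turn":[0.0113,0.083,0]},{"travel":[-0.0163,-0.0872,0.0093],"turn":[0.0113,0.083,0]},{"travel":[-0.0163,-0.0872,0.0093],"turn":[0.0113,0.083,0]},{"travel":[-0.0163,-0.0872,0.0093],"turn":[0.0113,0.083,0]},{"travel":[-0.0163,-0.0872,0.0093],"turn":[0.0113,0.083,0]},{"travel":[-0.0163,-0.0872,0.0093],"turn":[0.0113,0.083,0]},{"travel":[-0.0163,-0.0872,0.0093],"turn":[0.0113,0.083,0]},{"travel":[0,0,0],"turn":[0,0,0]}]' && python3 -m handwheel '[{"travel":[0,0,0],"turn":[0,0,0]},{"travel":[0,0,0],"turn":[0,0,0]}]'
python3 - <<'E'
from station import arm
from h import *
import pickle
rel=pickle.load(open("rel2.pkl","rb")); st=arm.sense(); Tm=R.from_quat(st["tool_rot"]).as_matrix()
Rr=Tm@rel[1].T; C=st["eef_pos"]-Rr@rel[0]; F=C+.1075*Rr[:,0]; print("foot",F,Rr[:,0],st["joint_positions"])
V=rodR(RYAW,90); plan(st,*place(rel,MOUTH+[0,0,.04+.1075],V))
o=[]
for n,(u,v) in (("scene",(200,290)),("top",(400,140)),("wrist",(0,0))):
    f=arm.grab_frame(n); print(n,proj(f,F),proj(f,MOUTH),f["origin"]); im=f["img"][:,:,::-1]
    o.append(cv2.resize(im[v:v+110,u:u+100],(400,440),interpolation=2) if n!="wrist" else None)
    if n=="wrist": cv2.imwrite("pics/w7.png",im)
cv2.imwrite("pics/c7.png",np.hstack(o[:2]))
E
```

```text
time: 12.8
eef_pos: [0.5635, -0.2614, 0.3301]
tool_rot: [0.069, 0.998, 0.001, -0.006]
contact_force: [0.9, -0.3, -2.6]
finger_gap: 0.0273
grip_force: 79.9
time: 13.0
eef_pos: [0.5636, -0.2568, 0.333]
tool_rot: [0.067, 0.998, 0.001, -0.002]
contact_force: [-0.2, 0.3, -0.7]
finger_gap: 0.0273
grip_force: 79.9
foot [ 0.56362275 -0.25687355  0.16479907] [-0.004814    0.00137489 -0.99998747] [-5.51388615e-01  2.37640208e-01  1.13202081e+00 -8.83656420e-04
  1.77662993e+00 -1.98879820e+00]
total travel [ 0.0027 -0.0022  0.013 ] turn [-0.0013 -0.0046 -0.0003] rows>= 1 per row [ 0.0027 -0.0022  0.013 ] [-0.0013 -0.0046 -0.0003]
scene [249.61042092 346.61958899] [252.33730013 355.83270153] [ 0.88453775 -0.47532539  0.98489432]
top [456.64413333 195.56628632] [452.20297962 198.21736273] [ 0.39409363 -0.00857304  1.02643664]
wrist [306.64301458 219.52698668] [305.77613547 211.03629597] [ 0.47937069 -0.24429728  0.47691348]
```

View pics/c7.png

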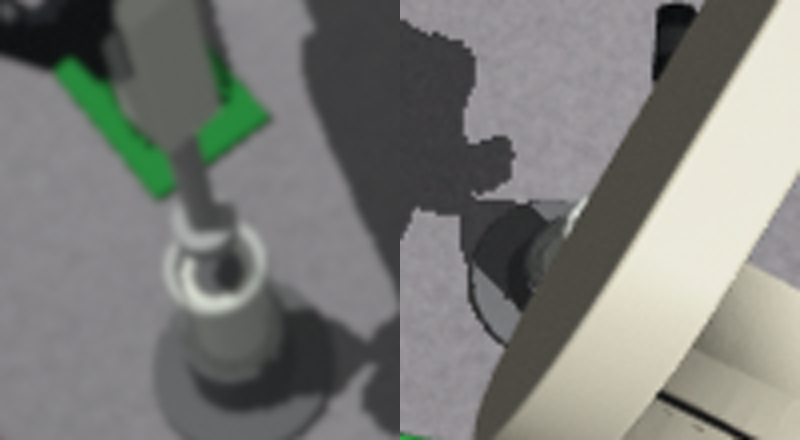

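Scene: foot face near (251,345), mouth centre (253.6,356), consistent with prediction within about 1.5 px. The top view is blocked by the arm, so I'll use the wrist view for the second direction.

```bash
python3 - <<'E'
import cv2
i=cv2.imread("pics/w7.png")[120:330,190:420]
cv2.imwrite("pics/c8.png",cv2.resize(i,None,fx=2.8,fy=2.8,interpolation=2))
E
```

```text
(no output)
```

View pics/c8.png

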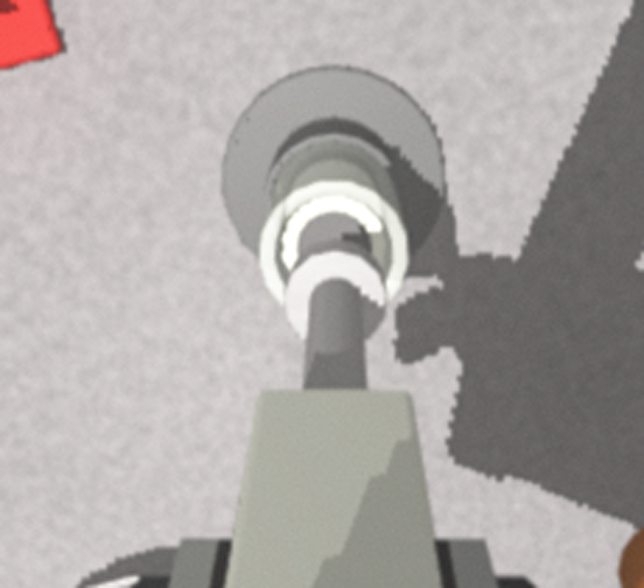

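Wrist view: mouth ring centre ≈ (309.3,210.7), foot-face centre ≈ (310.2,227), which is farther along than predicted (306.6,219.5). I'll triangulate both from scene and wrist.

```bash
python3 - <<'E'
from station import arm
from h import *
w=arm.grab_frame("wrist"); s=arm.grab_frame("scene"); t=arm.grab_frame("top")
F=tri([ray(s,251.2,345.2),ray(w,310.2,227)]); print("foot",F, proj(s,F),proj(w,F))
M=tri([ray(s,253.6,356.1),ray(w,309.3,210.7),ray(t,452.7,198.9)]); print("mouth",M,proj(s,M),proj(w,M),proj(t,M))
print("mouth on z=.13:",onz(s,253.6,356.1,.13),onz(w,309.3,210.7,.13),onz(t,452.7,198.9,.13))
# disc end check in wrist: predicted foot for +z shift
F0=np.array([.5636,-.2569,.1648])
for d in ([0,0,0],[0,0,.01],[.006,0,0]): print(proj(w,F0+d),proj(s,F0+d))
print(arm.sense()["eef_pos"])
E
```

```text
foot [ 0.56747298 -0.25510646  0.17303147] [251.41345061 345.08219868] [309.68530991 226.84062993]
mouth [ 0.56578967 -0.25696549  0.12858811] [252.93347886 355.80058927] [307.11106013 210.68108058] [451.4681305  198.22931549]
mouth on z=.13: [ 0.56764109 -0.25705058  0.13      ] [ 0.56570471 -0.25506649  0.13      ] [ 0.56412461 -0.25888738  0.13      ]
[306.68792363 219.37416717] [249.59029097 346.62360258]
[306.63915513 222.89034591] [248.88846035 344.18639642]
[307.72698583 226.77105163] [252.22306455 348.55047878]
[ 0.56350795 -0.25680639  0.3343339 ]
```

```bash
python3 -m handwheel '[{"travel":[-0.0012,-0.0025,-0.025],"turn":[-0.0013,-0.004,0]},{"travel":[0,0,-0.03],"turn":[0,0,0]},{"travel":[0,0,-0.02],"turn":[0,0,0]},{"travel":[0,0,0],"turn":[0,0,0]},{"travel":[0,0,0],"turn":[0,0,0]}]' - 120; for k in 1 2; do python3 -m handwheel '[{"travel":[0,0,-0.0075],"turn":[0,0,0]},{"travel":[0,0,0],"turn":[0,0,0]}]'; done
```

```text
time: 13.8
eef_pos: [0.563, -0.2584, 0.3037]
tool_rot: [0.067, 0.998, -0.0, -0.0]
contact_force: [0.7, 0.1, -0.8]
finger_gap: 0.0266
grip_force: 118.0
time: 14.0
eef_pos: [0.5631, -0.2584, 0.3008]
tool_rot: [0.067, 0.998, -0.0, 0.0]
contact_force: [-0.0, 0.1, -2.5]
finger_gap: 0.0269
grip_force: 118.0
time: 14.2
eef_pos: [0.5631, -0.2583, 0.2975]
tool_rot: [0.067, 0.998, -0.0, -0.0]
contact_force: [-0.9, -0.3, -2.6]
finger_gap: 0.0267
grip_force: 118.0
```

```bash
python3 -m handwheel '[{"travel":[0,0,-0.008],"turn":[0,0,0]},{"travel":[0,0,0],"turn":[0,0,0]}]' | grep -E "pos|contact"; python3 -m handwheel '[{"travel":[0,0,-0.006],"turn":[0,0,0]},{"travel":[0,0,0],"turn":[0,0,0]}]'| grep -E "pos|contact"; python3 -m handwheel '[{"travel":[0,0,-0.006],"turn":[0,0,0]},{"travel":[0,0,0],"turn":[0,0,0]}]'| grep -E "pos|contact";python3 -m handwheel '[{"travel":[0,0,-0.006],"turn":[0,0,0]},{"travel":[0,0,0],"turn":[0,0,0]}]'| grep -E "pos|contact"
```

```text
eef_pos: [0.563, -0.2584, 0.2943]
contact_force: [0.8, 0.5, -1.0]
eef_pos: [0.563, -0.2584, 0.292]
contact_force: [-0.2, 0.3, -2.0]
eef_pos: [0.5631, -0.2584, 0.2898]
contact_force: [-0.8, 0.8, -1.7]
eef_pos: [0.5631, -0.2584, 0.2875]
contact_force: [-0.3, -1.4, 0.8]
```

```bash
python3 -m handwheel '[{"travel":[0,0,-0.004],"turn":[0,0,0]},{"travel":[0,0,0],"turn":[0,0,0]}]' | grep -E "pos|contact"; python3 -m handwheel '[{"travel":[0,0,-0.004],"turn":[0,0,0]},{"travel":[0,0,0],"turn":[0,0,0]}]'| grep -E "pos|contact"; python3 -m handwheel '[{"travel":[0,0,-0.004],"turn":[0,0,0]},{"travel":[0,0,0],"turn":[0,0,0]}]'| grep -E "pos|contact"
```

```text
eef_pos: [0.5631, -0.2584, 0.2859]
contact_force: [-0.2, 0.4, 1.8]
eef_pos: [0.5631, -0.2584, 0.2841]
contact_force: [-0.1, 0.2, 2.4]
eef_pos: [0.5631, -0.2584, 0.2825]
contact_force: [0.5, -1.1, 1.2]
```

```bash
python3 -m handwheel '[{"travel":[0,0,-0.004],"turn":[0,0,0]},{"travel":[0,0,-0.004],"turn":[0,0,0]},{"travel":[0,0,0],"turn":[0,0,0]}]' | grep -E "pos|contact"; python3 -m handwheel '[{"travel":[0,0,-0.004],"turn":[0,0,0]},{"travel":[0,0,-0.004],"turn":[0,0,0]},{"travel":[0,0,0],"turn":[0,0,0]}]' | grep -E "pos|contact"; python3 -m handwheel '[{"travel":[0,0,-0.004],"turn":[0,0,0]},{"travel":[0,0,-0.004],"turn":[0,0,0]},{"travel":[0,0,0],"turn":[0,0,0]}]' | grep -E "pos|contact"
```

```text
eef_pos: [0.563, -0.2584, 0.2791]
contact_force: [0.7, -1.6, 0.2]
eef_pos: [0.563, -0.2584, 0.276]
contact_force: [-0.1, -0.3, 0.4]
eef_pos: [0.563, -0.2584, 0.2728]
contact_force: [-0.7, -0.0, 0.6]
```

```bash
python3 -m handwheel '[{"travel":[0,0,-0.004],"turn":[0,0,0]},{"travel":[0,0,-0.004],"turn":[0,0,0]},{"travel":[0,0,0],"turn":[0,0,0]}]' | grep -E "pos|contact"; python3 -m handwheel '[{"travel":[0,0,-0.004],"turn":[0,0,0]},{"travel":[0,0,-0.004],"turn":[0,0,0]},{"travel":[0,0,0],"turn":[0,0,0]}]' | grep -E "pos|contact"; python3 -m handwheel '[{"travel":[0,0,-0.004],"turn":[0,0,0]},{"travel":[0,0,0],"turn":[0,0,0]}]' | grep -E "pos|contact";
```

```text
eef_pos: [0.5631, -0.2583, 0.2696]
contact_force: [0.9, 0.3, 1.8]
eef_pos: [0.563, -0.2584, 0.2664]
contact_force: [0.1, -0.3, 1.9]
eef_pos: [0.5633, -0.2585, 0.2662]
contact_force: [-0.4, -0.3, 12.5]
```

Force is up from 2 to 12.5 N: the carrier has reached the bottom at a TCP height of about 0.266. Small increments now.

```bash
python3 -m handwheel '[{"travel":[0,0,-0.001],"turn":[0,0,0]},{"travel":[0,0,0],"turn":[0,0,0]},{"travel":[0,0,0],"turn":[0,0,0]}]' | grep -E "pos|contact"; python3 -m handwheel '[{"travel":[0,0,-0.001],"turn":[0,0,0]},{"travel":[0,0,0],"turn":[0,0,0]},{"travel":[0,0,0],"turn":[0,0,0]}]' | grep -E "pos|contact"
```

```text
eef_pos: [0.5633, -0.2585, 0.2662]
contact_force: [-1.7, 0.8, 16.3]
eef_pos: [0.5634, -0.2585, 0.2662]
contact_force: [-1.6, 0.4, 19.8]
```

```bash
python3 -m handwheel '[{"travel":[0,0,0],"turn":[0,0,0]},{"travel":[0,0,0],"turn":[0,0,0]},{"travel":[0,0,0],"turn":[0,0,0]},{"travel":[0,0,0],"turn":[0,0,0]},{"travel":[0,0,0],"turn":[0,0,0]},{"travel":[0,0,0],"turn":[0,0,0]},{"travel":[0,0,0],"turn":[0,0,0]},{"travel":[0,0,0],"turn":[0,0,0]}]' | grep -E "pos|contact"; python3 -m handwheel '[{"travel":[0,0,0.003],"turn":[0,0,0]},{"travel":[0,0,0.02],"turn":[0,0,0]},{"travel":[0,0,0.04],"turn":[0,0,0]},{"travel":[0,0,0.05],"turn":[0,0,0]},{"travel":[0,0,0.06],"turn":[0,0,0]},{"travel":[0,0,0.06],"turn":[0,0,0]},{"travel":[0,0,0],"turn":[0,0,0]},{"travel":[0,0,0],"turn":[0,0,0]}]'
python3 - <<'E'
from station import arm
from h import *
import pickle
# corrected grip: rod sat ~8 mm uphill of the stop; 4 mm off in rod z -> from visual foot (.5675,-.2551,.173) at TCP (.5635,-.2568,.3343)
st=arm.sense(); Tm=R.from_quat(st["tool_rot"]).as_matrix(); rel=pickle.load(open("rel2.pkl","rb"))
Rr=Tm@rel[1].T; C=st["eef_pos"]-Rr@rel[0]; F=C+.1075*Rr[:,0]
w=arm.grab_frame("wrist"); cv2.imwrite("pics/w9.png",w["img"][:,:,::-1]); im=cv2.cvtColor(w["img"],cv2.COLOR_RGB2GRAY)
p=proj(w,F); print("foot pred",F,p)
D=rodR(RYAW,55); n=D[:,2];x=D[:,0]; rel3=(rel[0]-[.008,0,0],rel[1]); pickle.dump(rel3,open("rel3.pkl","wb"))
plan(st,*place(rel3,SEAT+.10*n-.010*x,D))
E
```

```text
eef_pos: [0.5634, -0.2585, 0.2662]
contact_force: [-3.0, 0.8, 19.9]
time: 19.5
eef_pos: [0.5631, -0.2584, 0.3572]
tool_rot: [0.067, 0.998, -0.0, -0.0]
contact_force: [-0.4, 0.7, -1.4]
finger_gap: 0.0267
grip_force: 118.1
foot pred [ 0.56393084 -0.25879402  0.18901256] [306.91714967 219.90385992]
total travel [ 0.1548  0.6048 -0.3098] turn [-7.810e-02 -5.784e-01  2.000e-04] rows>= 6 per row [ 0.0258  0.1008 -0.0516] [-0.013  -0.0964  0.    ]
```

```bash
python3 - <<'E'
from station import arm
from h import *
import pickle
st=arm.sense(); rel=pickle.load(open("rel2.pkl","rb")); D=rodR(RYAW,55); n=D[:,2];x=D[:,0]
for k in(.07,.0): plan(st,*place(rel,SEAT+k*n-.004*x,D))
E
```

```text
total travel [ 0.1141  0.6102 -0.3796] turn [-0.0786 -0.5794  0.    ] rows>= 6 per row [ 0.019   0.1017 -0.0633] [-0.0131 -0.0966  0.    ]
total travel [-0.028   0.6295 -0.4799] turn [-0.0786 -0.5794  0.    ] rows>= 7 per row [-0.004   0.0899 -0.0686] [-0.0112 -0.0828  0.    ]
```

```bash
python3 -m handwheel '[{"travel":[0.0163,0.0872,0],"turn":[-0.0112,-0.0828,0]},{"travel":[0.0163,0.0872,0],"turn":[-0.0112,-0.0828,0]},{"travel":[0.0163,0.0872,0],"turn":[-0.0112,-0.0828,0]},{"travel":[0.0163,0.0872,0],"turn":[-0.0112,-0.0828,0]},{"travel":[0.0163,0.0872,-0.02],"turn":[-0.0112,-0.0828,0]},{"travel":[0.0163,0.0872,-0.04],"turn":[-0.0112,-0.0828,0]},{"travel":[0.0163,0.087,-0.05],"turn":[-0.0112,-0.0826,0]},{"travel":[0,0,-0.03],"turn":[0,0,0]}]' && python3 -m handwheel '[{"travel":[0,0,-0.08],"turn":[0,0,0]},{"travel":[0,0,-0.08],"turn":[0,0,0]},{"travel":[0,0,-0.08],"turn":[0,0,0]},{"travel":[0,0,0],"turn":[0,0,0]},{"travel":[0,0,0],"turn":[0,0,0]},{"travel":[0,0,0],"turn":[0,0,0]}]'
python3 - <<'E'
from station import arm
from h import *
import pickle
st=arm.sense(); rel=pickle.load(open("rel2.pkl","rb")); D=rodR(RYAW,55); n=D[:,2];x=D[:,0]
for k in(.07,.0): plan(st,*place(rel,SEAT+k*n-.004*x,D))
E
```

```text
time: 20.35
eef_pos: [0.6068, -0.0103, 0.2977]
tool_rot: [0.062, 0.952, -0.019, 0.3]
contact_force: [0.0, -0.1, -2.2]
finger_gap: 0.0268
grip_force: 119.0
time: 20.95
eef_pos: [0.6094, -0.0146, 0.2075]
tool_rot: [0.064, 0.951, -0.021, 0.302]
contact_force: [-0.5, 0.3, -1.0]
finger_gap: 0.0266
grip_force: 118.8
total travel [-0.002   0.0011 -0.0073] turn [0.0008 0.0031 0.0006] rows>= 1 per row [-0.002   0.0011 -0.0073] [0.0008 0.0031 0.0006]
total travel [-0.144   0.0204 -0.1076] turn [0.0008 0.0031 0.0006] rows>= 2 per row [-0.072   0.0102 -0.0538] [0.0004 0.0016 0.0003]
```

```bash
python3 -m handwheel '[{"travel":[-0.03,0.005,-0.026],"turn":[0.0008,0.0031,0]},{"travel":[-0.04,0.006,-0.029],"turn":[0,0,0]},{"travel":[-0.04,0.005,-0.029],"turn":[0,0,0]},{"travel":[-0.016,0.002,-0.011],"turn":[0,0,0]},{"travel":[0,0,0],"turn":[0,0,0]},{"travel":[0,0,0],"turn":[0,0,0]}]' | grep -E "pos|contact"; python3 -m handwheel '[{"travel":[-0.009,0.0012,-0.006],"turn":[0,0,0]},{"travel":[0,0,0],"turn":[0,0,0]},{"travel":[0,0,0],"turn":[0,0,0]}]' | grep -E "pos|contact"; python3 -m handwheel '[{"travel":[-0.006,0.0008,-0.0043],"turn":[0,0,0]},{"travel":[0,0,0],"turn":[0,0,0]},{"travel":[0,0,0],"turn":[0,0,0]}]' | grep -E "pos|contact"
```

```text
eef_pos: [0.5593, -0.0073, 0.1691]
contact_force: [0.1, -0.0, 0.0]
eef_pos: [0.5549, -0.0067, 0.1652]
contact_force: [-0.1, -0.4, -1.0]
eef_pos: [0.5524, -0.0063, 0.1635]
contact_force: [0.4, 0.0, -1.2]
```

```bash
python3 -m handwheel '[{"travel":[-0.003,0.0004,-0.002],"turn":[0,0,0]},{"travel":[0,0,0],"turn":[0,0,0]},{"travel":[0,0,0],"turn":[0,0,0]}]' | grep -E "pos|contact"; python3 -m handwheel '[{"travel":[-0.003,0.0004,-0.002],"turn":[0,0,0]},{"travel":[0,0,0],"turn":[0,0,0]},{"travel":[0,0,0],"turn":[0,0,0]}]' | grep -E "pos|contact";  python3 -m handwheel '[{"travel":[-0.003,0.0004,-0.002],"turn":[0,0,0]},{"travel":[0,0,0],"turn":[0,0,0]},{"travel":[0,0,0],"turn":[0,0,0]}]' | grep -E "pos|contact"
```

```text
eef_pos: [0.5519, -0.0063, 0.1635]
contact_force: [6.4, -1.0, -0.5]
eef_pos: [0.5515, -0.0063, 0.1636]
contact_force: [13.9, -1.6, -0.4]
eef_pos: [0.551, -0.0063, 0.1636]
contact_force: [19.3, -2.1, 0.8]
```

```bash
python3 -m handwheel '[{"travel":[0.006,-0.0008,0.004],"turn":[0,0,0]},{"travel":[0,0,0],"turn":[0,0,0]},{"travel":[0,0,0],"turn":[0,0,0]}]' | grep -E "pos|contact"; python3 -m handwheel '[{"travel":[0,0,0],"turn":[0,0,0]},{"travel":[0,0,0],"turn":[0,0,0]},{"travel":[0,0,0],"turn":[0,0,0]},{"travel":[0,0,0],"turn":[0,0,0]},{"travel":[0,0,0],"turn":[0,0,0]},{"travel":[0,0,0],"turn":[0,0,0]},{"travel":[0,0,0],"turn":[0,0,0]}]' -1 | grep -E "pos|contact|gap"; python3 -m handwheel '[{"travel":[-0.02,0.0027,0.029],"turn":[0,0,0]},{"travel":[-0.05,0.007,0.072],"turn":[0,0,0]},{"travel":[-0.06,0.008,0.086],"turn":[0,0,0]},{"travel":[-0.06,0.008,0.086],"turn":[0,0,0]},{"travel":[-0.06,0.008,0.086],"turn":[0,0,0]},{"travel":[-0.03,0,0.04],"turn":[0,0,0]},{"travel":[0,0,0],"turn":[0,0,0]},{"travel":[0,0,0],"turn":[0,0,0]}]'
python3 - <<'E'
from station import arm
from h import *
x=rodR(RYAW,55)[:,0]
s=arm.grab_frame("scene"); t=arm.grab_frame("top")
w=arm.grab_frame("wrist")
a=cv2.imread("pics/c5.png"); 
cur=cv2.resize(s["img"][190:330,290:420,::-1],(300,323),interpolation=2); d=cv2.absdiff(cur,a[:323,:300]).max(2)
print("diff to earlier in-rest scene view: frac>50",(d[60:,60:210]>50).mean())
old=cv2.imread("pics/scene0.png"); r=cv2.absdiff(s["img"][:,:,::-1].copy(),old).max(2)
for n,(u,v) in dict(jar_a=(457,270),jar_b=(381,382),bowl=(277,230)).items(): print(n,(r[v-18:v+18,u-18:u+18]>40).mean().round(3))
# handle end in scene and top: bright white blob along the predicted axis
for nm,f in(("scene",s),("top",t)):
    e=proj(f,SEAT-.1075*x); g=proj(f,SEAT+.1*x); print(nm,e,g)
E
```

```text
eef_pos: [0.5518, -0.0063, 0.1636]
contact_force: [7.1, -1.7, 5.1]
eef_pos: [0.5511, -0.0062, 0.1626]
contact_force: [0.6, -0.2, 0.3]
finger_gap: 0.0851
time: 24.85
eef_pos: [0.4393, 0.0072, 0.3218]
tool_rot: [0.064, 0.952, -0.02, 0.299]
contact_force: [-0.0, -0.1, -1.3]
finger_gap: 0.085
grip_force: 0.0
diff to earlier in-rest scene view: frac>50 0.06925221799746514
jar_a 0.0
jar_b 0.0
bowl 0.297
scene [320.27233753 229.84147581] [361.57424956 310.02917831]
top [321.60692035 215.26040962] [328.26527339 174.09466583]
```

```bash
python3 - <<'E'
from station import arm
from h import *
s=arm.grab_frame("scene"); a=cv2.imread("pics/c5.png")[:323,:300]
cur=cv2.resize(s["img"][180:340,280:430,::-1],None,fx=300/130,fy=323/140,interpolation=2)
for n,(y0,y1,x0,x1) in dict(handle=(80,195,50,150),foot=(240,310,140,200),rest=(150,300,60,215)).items():
    m=cv2.matchTemplate(cur,a[y0:y1,x0:x1],cv2.TM_CCOEFF_NORMED); _,v,_,l=cv2.minMaxLoc(m); print(n,round(v,3),"shift px",(l[0]-x0-23)/2.31,(l[1]-y0-23)/2.31)
g=s["img"][190:330,290:420]; old=cv2.imread("pics/scene0.png")[:,:,::-1]
r=cv2.absdiff(s["img"],old.copy()).max(2)[212:248,259:295]; print("bowl: now/old mean",s["img"][212:248,259:295].mean(),old[212:248,259:295].mean())
t=cv2.cvtColor(old.copy()[218:242,262:292],cv2.COLOR_RGB2GRAY); c=cv2.cvtColor(s["img"][200:262,240:315].copy(),cv2.COLOR_RGB2GRAY)
_,v,_,l=cv2.minMaxLoc(cv2.matchTemplate(c,t,cv2.TM_CCOEFF_NORMED)); print(v,l,"expect (22,18)")
E
```

```text
handle 0.721 shift px 0.0 -0.4329004329004329
foot 0.986 shift px 0.0 0.0
rest 0.734 shift px -0.4329004329004329 -0.4329004329004329
bowl: now/old mean 99.07253086419753 118.51877572016461
0.6468645930290222 (22, 19) expect (22,18)
```

The rod is back in the same place in the rest as before: the handle is within 0.5 px and the foot matches exactly. The bowl has only a shadow on it and hasn't moved. Handing in.

```bash
python3 -c "
from station import arm
print(arm.hand_in())"
```

```text
the job is handed in; nothing more can be done
None
```

I handed the job in at about 25 s: the carrier is on the bottom, held about 1 s at roughly 20 N, and the rod is back in the white slanted rest, foot down and released, with jars and bowl unmoved in the camera check; no verdict came back.

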